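# Bed the flow cell with the ratchet clamp and ease it one click

## Task

With its pawl in, wind the clamp's black knob clockwise until the clamp goes solid on the flow cell, without straining it. Then flip the red pawl handle over so that the pawl stays free, turn the knob back one click (20 degrees) and flip the pawl back in, so that the cell is left held lightly. Never force the knob back against the pawl, and leave the other things on the bench where they are.

Things in the scene. Friction and masses are not known exactly. Their poses are not given: they have to be found in the camera images.
- clamp: Grey gearbox on an aluminium foot, fixed to the bench; 140 x 190 mm, its top 70 mm high. Origin on the bench under the knob's axis; z up, x and y level: the jaw lies to its +y, the pawl to its -y, and the red pawl handle swings along x.
- knob_grip (a point): Centre of the black square knob grip, 40 x 40 mm across its flats and 36 mm tall, with a white pointer on top; 152 mm above the bench, on the knob's vertical axis, on a 26 mm thick stem. x and y are square to the flats, along the clamp's x and y at joint value 0, and turn with the knob.
- knob_turn (a joint): Knob angle in rad, 0 at the start, grows as it is wound clockwise seen from above, driving the jaw 16 mm per rad towards the cell; 2.7 at most. One click is 20 degrees = 0.349 rad. A brake makes it stay where it is left, pawl in or out. First touch on the cell comes at about 0.1 to 0.6 rad, unknown beforehand; the clamp goes solid 0.75 rad later.
- pawl_swing (a joint): Pawl angle in rad: 0 in, resting at 0 to 0.08 on the wheel; 0.95 swung fully out, against its stop. Top-heavy: it falls out by itself beyond about 0.75 and falls in below about 0.5, and stays there. A push of a few newtons on the handle moves it. In, it clicks over the teeth as the knob is wound on, and blocks turning back.
- pawl_handle (a point): Tip of the red pawl handle, a flat bar 46 mm long, 8 thick, 24 wide (along the clamp's y), on a level shaft at x 45, y -73 mm in the clamp's frame, 98 mm up. Open space all around down to 85 mm above the bench. Pawl in: leans 27 degrees from upright to the clamp's -x; it swings over the top by pawl_swing and, out, leans 27 degrees to +x.
- knob: The knob with its brass ratchet wheel; origin on the axis at the wheel's underside, 72 mm up; wheel 92 mm across, its 18 teeth reach 85 mm up. Torque to wind it: 0.12 N m (the brake), plus up to 0.1 as the pad spring is pressed in, then rising 2 N m per rad once solid: 0.26 above the free torque is solid and safe, 0.5 strains. At a standstill the brake can hide 0.12 either way.
- pawl: The pawl: red handle and a steel tongue, 42 mm long, that falls between the wheel's teeth on the clamp's -y side; origin on its shaft beside the wheel, at x 45, y -41 mm in the clamp's frame, 98 mm up. Swung out, the tongue points up to 130 mm above the bench, just below the knob's grip: hold the knob no lower than that.
- jaw: Aluminium jaw block, 56 x 30 x 44 mm, origin at its centre; it slides along the clamp's +y, geared to the knob. Carries on its +y side an orange pad on a soft spring, 0.5 N/mm, that goes solid when 12 mm are pressed in; stiff disc springs behind it, 8 N/mm, give a little after that.
- dock: Fixed dock that holds the steel flow cell (50 x 34 x 36 mm) facing the pad; origin on the bench, 148 mm to the clamp's +y from the clamp's origin. Cells sit up to 8 mm deeper or shallower in it.
- vial_center (a point): Bystander: small vial with blue cap, 28 mm across, 75 mm tall, origin at its centre, standing by the clamp.
- screwdriver: Bystander: blue screwdriver, 170 mm long, lying by the clamp.
- spare_cell: Bystander: spare steel cell block, 50 x 34 x 36 mm, origin under its centre.
- beaker: Bystander: glass beaker, 64 mm across, 80 mm tall, origin under its centre.
- solvent: Bystander: amber bottle, 70 mm across, 160 mm tall, origin under its centre.
- eraser: Bystander: pink eraser, 60 x 30 x 20 mm, origin under its centre.
- tiprack: Bystander: clear plastic rack, 120 x 85 x 50 mm, origin under its centre.
Mind the look-alikes: they are no part of the job. Leave any purple look-alike of the dock alone.

How it is judged:
By the outcome, as a careful person would: the job done as asked, in the order asked, and still so for the second after the job is handed in, with the robot touching nothing.
It also fails if it takes over 64 s, if anything falls off the work surface, if the arm or the gripper's body presses on something with over 40 N, if the wrist force passes 120 N, or if a joint passes its speed limit or range.

## Robot

A 6-joint arm with a two-finger parallel gripper is mounted at the origin on the work surface. World frame = base frame: x ahead of the robot, y to its left, z up, the work surface at z = 0. Lengths are in m, angles in rad, forces in N, time in s.
With the tool pointing down it reaches from about 0.25 to 0.775 m from the base axis. Payload 4 kg.
Tool frame: the origin (TCP) lies at the very end of the fingers, on their centre line; the grasp point (between the pads) lies 19 mm behind it (robot.hold_point_z is the distance from the TCP to the grasp point, in m); z points along the fingers, y is the line along which they close (so a half turn about z gives the same grasp; the last joint's range is limited). The gripper opens to 94 mm and grips with 3 to 60 N. Pads are 16 mm wide; open, the fingers measure 119 mm over their backs; the gripper's body (75 mm by 177 mm) begins 78 mm behind the grasp point.
Start: joints at [-1.389, 0.087, 1.371, -0, 1.684, -0.103], TCP at [0.155, -0.528, 0.206] pointing down, gripper open.
Joint ranges: [-3.1, 3.1], [-0.76, 2.03], [0.27, 2.55], [-1.08, 4.22], [0.17, 2.65], [-2.57, 2.57]. Speed limits (rad/s): [2.79, 2.79, 3.14, 3.14, 3.14, 3.14].

## Interface

Orientations are given as [roll, pitch, yaw] about the fixed x, y, z axes, in that order (R = Rz(yaw) Ry(pitch) Rx(roll)).
In Python, from bench import robot gives the robot as it stands.
- The arm moves only by the tool carry_out, never from a script. Its argument "steps" is a list of rows, each a list of 3 entries, a list of its own where there are three numbers: the shift along the tool's x, y, z in m, then the turn about the tool's z in units of 10 degrees (1.0 is 10 degrees), then the closure, from -1 (fully open) to 1 (shut). In form: [[[tx, ty, tz], roll, jaw], ...]. A call has 1 to 10 rows; each row is the pose to reach, as a shift and turn from the pose commanded when the call began, along the tool's axes at that moment; what a row does not reach only later rows make up. A row lasts 1/8 s, in which the tool goes at most 62.5 mm and 10.7 degrees, less where a joint would pass 70% of its speed; a pose out of reach is approached as far as the arm can. A call with a gripper value outside its range is refused whole. The fingers move at their own pace and stop on an object; the grip force is fixed at half the most. Time passes only in rows, so rows that repeat a pose let the fingers close. It gives the time, the measured TCP pose, the force, the opening and the grip force at its end, in the units of the state.
- robot.get_obs(): the state, without advancing time (a new reading comes with each control period).
- robot.snapshot(name): name is "side" or "top"; returns a dict with "image" (400x640x3 uint8, red, green, blue), "z_map" (400x640 float32, m along the optical axis (not along the pixel's ray), 0 where there is no reading), "mtx" (3x3 intrinsics, pixels), "R" (3x3) and "t" (3): a world point X has camera coordinates R X + t. Camera axes: x right, y down, z forward; pixel columns grow to the right and rows downward; lengths in m; the calibration is good to about 2 mm. A picture is of the moment at which its call begins.
- robot.close_job(): hands the job in; it is judged then, once.
The state is a dict: "time": time; "joint_positions": joint angles; "qvel": joint speeds; "joint_torque": joint torques, N m; "tool_pos": TCP position; "ee_rot": TCP orientation; "wrist_force": force on the tool from outside, world axes, zero at the start; "wrist_torque": the same for the moment, N m; "width": finger opening in m; "finger_force": force on a finger pad.
Only numpy, scipy, OpenCV 4.12 (cv2) and the standard library are available. Lean on these libraries where they do the work, as an engineer would, in place of code of your own. Each camera call takes 0.05 s, during which the arm holds its last target. There are 200 camera calls.

## Working session

There is one attempt and no reset: what is moved stays moved. The work goes in short steps, Python scripts to look and compute and a tool call to move; the robot and the scene stay as the last step left them, time stands still between calls to the robot, and variables do not carry over. Pictures are saved under pics/ and viewed, at most 10 in all, crops included, and the job is handed in when it is done.

Besides the shell and the picture viewer there is one more tool, called after ">>>" by a JSON object that holds its "fn" and its "kwargs". carry_out: Moves the arm, as the interface text tells. Its arguments: {"type":"object","properties":{"steps":{"type":"array","items":{"type":"array"}}},"required":["steps"]}

```bash
ls; mkdir -p pics; python3 - <<'E'
from bench import robot
import cv2,numpy as np
for n in("top","side"):
    s=robot.snapshot(n); cv2.imwrite(f"pics/{n}0.png",s["image"][:,:,::-1]); np.savez(f"{n}0.npz",**s)
    print(n,s["mtx"].round(1).tolist(),s["R"].round(3).tolist(),s["t"].round(3).tolist())
print(robot.get_obs())
E
```

```text
pics
top [[397.2, 0.0, 316.6], [0.0, 397.2, 197.9], [0.0, 0.0, 1.0]] [[0.01, -1.0, -0.003], [-0.988, -0.009, -0.153], [0.153, 0.005, -0.988]] [-0.0, 0.575, 1.304]
side [[512.3, 0.0, 311.7], [0.0, 512.3, 194.7], [0.0, 0.0, 1.0]] [[0.992, -0.124, -0.018], [-0.1, -0.702, -0.705], [0.075, 0.702, -0.709]] [-0.54, 0.14, 1.635]
{'time': 0.1, 'joint_positions': array([-1.38911707e+00,  8.78586988e-02,  1.37206044e+00, -5.78687028e-05,
        1.68362874e+00, -1.03103925e-01]), 'qvel': array([ 0.00033752, -0.00040735, -0.00375933, -0.00098612,  0.00084971,
       -0.00085308]), 'joint_torque': array([ 2.77816325e-03, -3.41248512e+01, -3.03303838e+01,  7.18632806e-02,
        3.04062758e-02, -8.81608753e-05]), 'tool_pos': array([ 0.15440652, -0.52736685,  0.20445513]), 'ee_rot': array([-3.13964190e+00, -1.44025932e-04,  2.84776585e-01]), 'wrist_force': array([0.09711923, 0.19705758, 0.02983748]), 'wrist_torque': array([-0.00367907, -0.05378562,  0.03884366]), 'finger_force': 0.0, 'width': 0.0942704260370204}
```

View pics/top0.png

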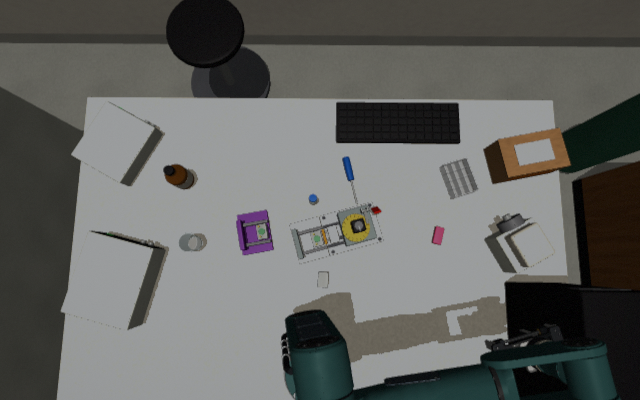

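View pics/side0.png

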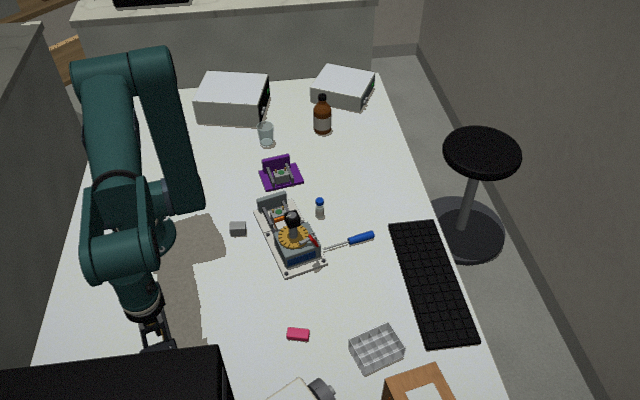

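The top view shows the clamp with its knob at (357,227), its yellow wheel, the red handle at (376,210) and its jaw and dock to the left at (310,238). The purple look-alike is at (255,232), the eraser at (438,235) and the vial at (313,199). Only the (357,227) unit has a black knob and a red handle, so I choose that one. Next I'll measure it.

```bash
cat > h.py <<'E'
import numpy as np,cv2
def load(n):
    return dict(np.load(n+".npz"))
def pts(s):
    h,w=s["z_map"].shape; u,v=np.meshgrid(np.arange(w),np.arange(h)); z=s["z_map"]
    K=s["mtx"]; c=np.stack([(u-K[0,2])/K[0,0]*z,(v-K[1,2])/K[1,1]*z,z],-1)
    return (c-s["t"])@s["R"]      # R^T(c-t)
def ray(s,uv,h):
    K=s["mtx"]; d=s["R"].T@np.linalg.solve(K,[*uv,1.]); o=-s["R"].T@s["t"]
    return o+d*(h-o[2])/d[2]
def proj(s,X):
    c=s["R"]@np.asarray(X)+s["t"]; p=s["mtx"]@c; return p[:2]/p[2]
def mask(s,lo,hi,box):
    m=cv2.inRange(cv2.cvtColor(s["image"],cv2.COLOR_RGB2HSV),np.array(lo),np.array(hi))
    o=np.zeros_like(m); x0,y0,x1,y1=box; o[y0:y1,x0:x1]=m[y0:y1,x0:x1]; return o
E
python3 - <<'E'
from h import *
for n,box in(("top0",(285,190,395,270)),("side0",(245,180,335,285))):
    s=load(n); P=pts(s)
    x0,y0,x1,y1=box
    b=np.zeros(P.shape[:2],bool); b[y0:y1,x0:x1]=1
    k=b&(P[...,2]>.16)&(P[...,2]<.18)
    print(n,"knob top",k.sum(),P[k].mean(0).round(4),P[k].min(0).round(3),P[k].max(0).round(3))
    kk=cv2.minAreaRect((P[k][:,:2]*1000).astype(np.float32)); print(kk)
    for nm,lo,hi in(("red",(0,130,60),(6,255,255)),("red2",(172,130,60),(180,255,255)),("yellow",(20,120,80),(32,255,255))):
        m=mask(s,lo,hi,box)>0
        if m.sum(): print(nm,m.sum(),np.argwhere(m).mean(0)[::-1].round(1),np.median(P[m],0).round(4),P[m].min(0).round(3),P[m].max(0).round(3))
    g=b&(P[...,2]>.0.__class__(.004))&(P[...,2]<.025)
    f=b&(P[...,2]>.055)&(P[...,2]<.075)
    print("box top",f.sum(),cv2.minAreaRect((P[f][:,:2]*1000).astype(np.float32)))
    im=s["image"][y0:y1,x0:x1,::-1]; cv2.imwrite(f"pics/crop_{n}.png",cv2.resize(im,None,fx=5,fy=5,interpolation=cv2.INTER_CUBIC))
E
python3 -c "
import cv2,numpy as np
a=cv2.imread('pics/crop_top0.png');b=cv2.imread('pics/crop_side0.png')
w=800;h=600
a=cv2.resize(a,(400,290));b=cv2.resize(b,(400,466))
o=np.zeros((470,800,3),np.uint8);o[:290,:400]=a;o[:466,400:]=b;cv2.imwrite('pics/crops.png',o)"
```

```text
top0 knob top 169 [ 0.4742 -0.121   0.1709] [ 0.453 -0.143  0.16 ] [ 0.496 -0.1    0.18 ]
((474.75262451171875, -121.67439270019531), (39.81742477416992, 39.84342956542969), 14.94672679901123)
red 44 [375.8 210. ] [ 0.5249 -0.1818  0.1323] [ 0.514 -0.211 -0.002] [ 0.537 -0.171  0.146]
yellow 428 [353.2 228.6] [ 0.4644 -0.111   0.0814] [ 0.37  -0.167  0.053] [0.518 0.016 1.376]
box top 842 ((500.2373046875, -38.968841552734375), (192.7943115234375, 265.8667907714844), 15.595111846923828)
side0 knob top 166 [ 0.4734 -0.1266  0.1695] [ 0.452 -0.146  0.16 ] [ 0.495 -0.103  0.177]
((473.79083251953125, -123.69708251953125), (40.33060073852539, 42.45198059082031), 13.569188117980957)
red 42 [312.9 240.3] [ 0.5256 -0.1902  0.1338] [ 0.514 -0.198  0.099] [ 0.541 -0.174  0.144]
red2 4 [313.5 240.5] [ 0.5281 -0.1902  0.1285] [ 0.526 -0.197  0.115] [ 0.531 -0.174  0.131]
yellow 382 [291.6 236.4] [ 0.4636 -0.128   0.0813] [ 0.419 -1.116  0.061] [0.517 0.021 1.248]
box top 861 ((499.4110107421875, -40.76164245605469), (194.6226806640625, 275.9300231933594), 15.681497573852539)
```

View pics/crops.png

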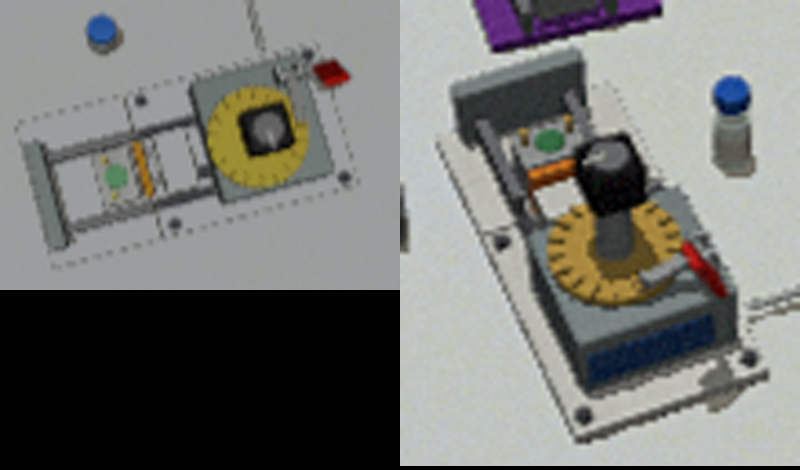

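The crop confirms the choice: a black knob with a white pointer, a brass wheel, the pawl tongue in the teeth and a red handle leaning to the clamp's -x. The knob is at about (0.474, -0.1225) with its top at 0.170 m. The clamp's yaw is about 15°. The predicted handle midpoint matches the measured red centre to within about 3 mm.

```bash
cat >> h.py <<'E'
C=np.array([.4742,-.1225]); YAW=.262
def clampxy(x,y):
    c,s=np.cos(YAW),np.sin(YAW); return C+[c*x-s*y,s*x+c*y]
def to(pos,yaw):
    from bench import robot
    from scipy.spatial.transform import Rotation as Q
    o=robot.get_obs(); R=Q.from_euler("xyz",o["ee_rot"]).as_matrix()
    d=R.T@(np.array(pos)-o["tool_pos"]); t=-(yaw-o["ee_rot"][2]); t=(t+np.pi)%(2*np.pi)-np.pi
    print("shift",d.round(4),"turn units",round(np.degrees(t)/10,3))
E
python3 -c "
from h import *
to([*C,.206],YAW+np.pi/2)"
```

```text
shift [ 0.4207 -0.2987 -0.0009] turn units -8.869
```

>>> {"fn": "carry_out", "kwargs": {"steps": [[[0.042, -0.03, 0], -0.89, -1], [[0.084, -0.06, 0], -1.77, -1], [[0.126, -0.09, 0], -2.66, -1], [[0.168, -0.12, 0], -3.55, -1], [[0.21, -0.15, 0], -4.43, -1], [[0.252, -0.18, 0], -5.32, -1], [[0.294, -0.21, 0], -6.21, -1], [[0.337, -0.24, 0], -7.1, -1], [[0.379, -0.27, 0], -7.98, -1], [[0.4207, -0.2987, 0], -8.87, -1]]}}

```text
time: 1.35
tool_pos: [0.475, -0.1214, 0.205]
ee_rot: [-3.141, -0.0, 1.838]
wrist_force: [0.2, -0.2, -0.0]
width: 0.0936
finger_force: 0.0
```

>>> {"fn": "carry_out", "kwargs": {"steps": [[[0, 0, 0], 0, -1], [[0, 0, 0], 0, -1]]}}

```text
time: 1.6
tool_pos: [0.4738, -0.1233, 0.205]
ee_rot: [-3.14, 0.0, 1.832]
wrist_force: [-0.4, 0.5, 0.5]
width: 0.0941
finger_force: 0.0
```

```bash
python3 -c "
from h import *
from bench import robot
o=robot.get_obs();print(o)
to([*C,.136],YAW+np.pi/2)"
```

```text
{'time': 1.6, 'joint_positions': array([-3.69777867e-01, -4.68898216e-02,  1.50821544e+00, -8.72757307e-04,
        1.68142229e+00, -6.31171012e-01]), 'qvel': array([-0.02719358, -0.00995449,  0.00195251,  0.0023279 , -0.00237619,
       -0.00157046]), 'joint_torque': array([ 7.47137368e-01, -2.80055541e+01, -3.02714503e+01,  1.08732004e-01,
        5.12861554e-02, -5.62700679e-04]), 'tool_pos': array([ 0.47383066, -0.12328352,  0.20497889]), 'ee_rot': array([-3.14014808e+00,  1.87117875e-05,  1.83209363e+00]), 'wrist_force': array([-0.3583339 ,  0.46154776,  0.48445249]), 'wrist_torque': array([-0.00908774, -0.09348789, -0.00024271]), 'finger_force': 0.0, 'width': 0.09411436002328878}
shift [0.0007 0.0007 0.069 ] turn units -0.004
```

>>> {"fn": "carry_out", "kwargs": {"steps": [[[0, 0.0005, 0.025], 0, -1], [[0, 0.0005, 0.05], 0, -1], [[0, 0.0005, 0.069], 0, -1], [[0, 0.0005, 0.069], 0, -1], [[0, 0.0005, 0.069], 0, 1], [[0, 0.0005, 0.069], 0, 1], [[0, 0.0005, 0.069], 0, 1], [[0, 0.0005, 0.069], 0, 1], [[0, 0.0005, 0.069], 0, 1], [[0, 0.0005, 0.069], 0, 1]]}}

```text
time: 2.85
tool_pos: [0.4729, -0.1233, 0.1364]
ee_rot: [-3.137, -0.0, 1.833]
wrist_force: [-5.7, -2.0, 3.1]
width: 0.0399
finger_force: 29.9
```

```bash
python3 -c "
from bench import robot
o=robot.get_obs()
for k in('tool_pos','ee_rot','wrist_force','wrist_torque','width','finger_force'):print(k,o[k])"
```

```text
tool_pos [ 0.47291361 -0.12332378  0.13643534]
ee_rot [-3.13658106e+00 -6.29468002e-05  1.83288346e+00]
wrist_force [-5.66769235 -2.03736964  3.14763936]
wrist_torque [-0.25029428  0.70314136  0.03493134]
width 0.039914016742358935
finger_force 29.94577020406723
```

>>> {"fn": "carry_out", "kwargs": {"steps": [[[0, -0.0015, 0], 0, 1], [[0, -0.0015, 0], 0.5, 1], [[0, -0.0015, 0], 1.0, 1], [[0, -0.0015, 0], 1.3, 1], [[0, -0.0015, 0], 1.6, 1], [[0, -0.0015, 0], 1.8, 1], [[0, -0.0015, 0], 2.0, 1]]}}

```text
time: 3.72
tool_pos: [0.4726, -0.1234, 0.1364]
ee_rot: [-3.14, 0.0, 1.482]
wrist_force: [-4.1, -1.0, 3.1]
width: 0.0399
finger_force: 29.9
```

```bash
cat > st.py <<'E'
from bench import robot
import numpy as np
o=robot.get_obs(); y=1.833-o["ee_rot"][2]
print("wound",round(y,4),"deg",round(np.degrees(y),2),"pos",o["tool_pos"].round(4),"F",o["wrist_force"].round(2),"T",o["wrist_torque"].round(3),"w",round(o["width"],4),"t",o["time"],"jt6",o["joint_torque"][5].round(3))
E
python3 st.py
```

```text
wound 0.3508 deg 20.1 pos [ 0.4726 -0.1234  0.1364] F [-4.13 -1.05  3.06] T [-0.104  1.111  0.194] w 0.0399 t 3.725 jt6 -0.094
```

>>> {"fn": "carry_out", "kwargs": {"steps": [[[-0.0002, -0.0006, 0], 0.3, 1], [[-0.0002, -0.0006, 0], 0.6, 1], [[-0.0002, -0.0006, 0], 0.9, 1], [[-0.0002, -0.0006, 0], 1.2, 1], [[-0.0002, -0.0006, 0], 1.5, 1]]}}

```text
time: 4.35
tool_pos: [0.4724, -0.1233, 0.1364]
ee_rot: [-3.14, 0.0, 1.22]
wrist_force: [-4.0, -0.7, 3.1]
width: 0.0398
finger_force: 30.0
```

```bash
python3 st.py
```

```text
wound 0.6132 deg 35.13 pos [ 0.4724 -0.1233  0.1364] F [-3.96 -0.69  3.08] T [0.066 1.037 0.126] w 0.0398 t 4.35 jt6 -0.174
```

>>> {"fn": "carry_out", "kwargs": {"steps": [[[0, 0, 0], 0.3, 1], [[0, 0, 0], 0.6, 1], [[0, 0, 0], 0.8, 1], [[0, 0, 0], 1.0, 1]]}}

```text
time: 4.85
tool_pos: [0.4723, -0.1232, 0.1364]
ee_rot: [-3.14, 0.0, 1.046]
wrist_force: [-3.6, -0.1, 3.0]
width: 0.0399
finger_force: 30.0
```

```bash
python3 st.py
```

```text
wound 0.7873 deg 45.11 pos [ 0.4723 -0.1232  0.1364] F [-3.63 -0.08  2.98] T [0.178 1.22  0.239] w 0.0399 t 4.85 jt6 -0.041
```

>>> {"fn": "carry_out", "kwargs": {"steps": [[[0, 0, 0], 0.2, 1], [[0, 0, 0], 0.4, 1]]}}

```text
time: 5.1
tool_pos: [0.4722, -0.1232, 0.1364]
ee_rot: [-3.14, 0.0, 0.976]
wrist_force: [-5.4, -1.0, 2.7]
width: 0.0397
finger_force: 30.0
```

```bash
python3 st.py
```

```text
wound 0.8574 deg 49.12 pos [ 0.4722 -0.1232  0.1364] F [-5.42 -0.96  2.7 ] T [0.355 1.309 0.167] w 0.0397 t 5.1 jt6 -0.03
```

>>> {"fn": "carry_out", "kwargs": {"steps": [[[0, 0, 0], 0.2, 1], [[0, 0, 0], 0.4, 1]]}}

```text
time: 5.35
tool_pos: [0.4722, -0.1231, 0.1364]
ee_rot: [-3.14, 0.0, 0.906]
wrist_force: [-5.4, -0.1, 4.4]
width: 0.0397
finger_force: 30.0
```

```bash
python3 st.py
```

```text
wound 0.9272 deg 53.12 pos [ 0.4722 -0.1231  0.1364] F [-5.38 -0.07  4.39] T [0.397 1.379 0.225] w 0.0397 t 5.35 jt6 -0.023
```

>>> {"fn": "carry_out", "kwargs": {"steps": [[[0, 0, 0], 0.2, 1], [[0, 0, 0], 0.4, 1]]}}

```text
time: 5.6
tool_pos: [0.4722, -0.1231, 0.1364]
ee_rot: [-3.14, 0.0, 0.836]
wrist_force: [-5.8, -0.7, 3.2]
width: 0.04
finger_force: 30.0
```

```bash
python3 st.py
```

```text
wound 0.9969 deg 57.12 pos [ 0.4722 -0.1231  0.1364] F [-5.84 -0.72  3.19] T [0.404 1.356 0.22 ] w 0.04 t 5.6 jt6 -0.017
```

>>> {"fn": "carry_out", "kwargs": {"steps": [[[0, 0, 0], 0.2, 1], [[0, 0, 0], 0.4, 1]]}}

```text
time: 5.85
tool_pos: [0.4722, -0.1231, 0.1364]
ee_rot: [-3.14, 0.001, 0.766]
wrist_force: [-6.1, -0.4, 4.0]
width: 0.0401
finger_force: 30.0
```

```bash
python3 st.py
```

```text
wound 1.0667 deg 61.12 pos [ 0.4722 -0.1231  0.1364] F [-6.11 -0.35  4.02] T [0.402 1.346 0.225] w 0.0401 t 5.85 jt6 -0.003
```

>>> {"fn": "carry_out", "kwargs": {"steps": [[[0, 0, 0], 0.15, 1], [[0, 0, 0], 0.3, 1]]}}

```text
time: 6.1
tool_pos: [0.4721, -0.123, 0.1364]
ee_rot: [-3.14, 0.001, 0.714]
wrist_force: [-6.0, -1.0, 3.8]
width: 0.04
finger_force: 30.0
```

```bash
python3 st.py
```

```text
wound 1.1187 deg 64.1 pos [ 0.4721 -0.123   0.1364] F [-6.   -0.96  3.77] T [0.42  1.304 0.253] w 0.04 t 6.1 jt6 0.083
```

>>> {"fn": "carry_out", "kwargs": {"steps": [[[0, 0, 0], 0.15, 1], [[0, 0, 0], 0.3, 1]]}}

```text
time: 6.35
tool_pos: [0.4721, -0.123, 0.1364]
ee_rot: [-3.14, 0.001, 0.662]
wrist_force: [-7.2, -0.9, 4.0]
width: 0.0398
finger_force: 30.0
```

```bash
python3 st.py
```

```text
wound 1.1708 deg 67.08 pos [ 0.4721 -0.123   0.1364] F [-7.22 -0.92  3.98] T [0.42  1.328 0.386] w 0.0398 t 6.35 jt6 0.181
```

>>> {"fn": "carry_out", "kwargs": {"steps": [[[0, 0, 0], 0.15, 1], [[0, 0, 0], 0.3, 1]]}}

```text
time: 6.6
tool_pos: [0.4721, -0.123, 0.1364]
ee_rot: [-3.14, 0.001, 0.61]
wrist_force: [-6.3, 0.2, 4.5]
width: 0.0399
finger_force: 30.0
```

```bash
python3 st.py
```

```text
wound 1.2229 deg 70.06 pos [ 0.4721 -0.123   0.1364] F [-6.32  0.17  4.52] T [0.438 1.262 0.451] w 0.0399 t 6.6 jt6 0.278
```

Joint 6's torque shows a clean kink at about 1.07 rad, and the knob is now about 0.15 rad past it. That is roughly 0.29 N m above the free torque, so the clamp is solid and not strained. I'll release now with a partial opening, which keeps the fingers clear of the handle, and rise.

>>> {"fn": "carry_out", "kwargs": {"steps": [[[0, 0, 0], 0, -0.28], [[0, 0, 0], 0, -0.28], [[0, 0, 0], 0, -0.28], [[0, 0, 0], 0, -0.28], [[0, 0, -0.03], 0, -0.28], [[0, 0, -0.07], 0, -0.28], [[0, 0, -0.07], 0, -0.28], [[0, 0, -0.07], 0, -0.28]]}}

```text
time: 7.6
tool_pos: [0.4726, -0.1233, 0.2057]
ee_rot: [-3.141, 0.0, 0.611]
wrist_force: [-0.1, 0.0, -0.4]
width: 0.0602
finger_force: 0.0
```

```bash
python3 st.py; python3 -c "
from h import *
for x in(0,):
  p=clampxy(45-25-8-22,-75);print(p)
  to([*p,.206],YAW)"
```

```text
wound 1.2218 deg 70.01 pos [ 0.4726 -0.1233  0.2057] F [-0.09  0.   -0.36] T [ 0.041  0.003 -0.051] w 0.0602 t 7.6 jt6 0.001
[ 10.24142238 -75.15316951]
shift [-3.50526e+01  6.70539e+01 -2.26000e-02] turn units 2.001
```

```bash
sed -i 's/^C=.*;/C=np.array([.4722,-.1231]);/; ' h.py; python3 -c "
from h import *
to([*clampxy(-.1,-.15),.206],YAW)"
```

```text
shift [-0.1455  0.1064 -0.0003] turn units 2.001
```

>>> {"fn": "carry_out", "kwargs": {"steps": [[[-0.036, 0.026, 0], 0.5, 1], [[-0.073, 0.053, 0], 1.0, 1], [[-0.11, 0.08, 0], 1.5, 1], [[-0.1455, 0.1064, 0], 2.0, 1], [[-0.1455, 0.1064, 0], 2.0, 1], [[-0.1455, 0.1064, 0], 2.0, 1]]}}

```text
time: 8.35
tool_pos: [0.4143, -0.2932, 0.205]
ee_rot: [-3.139, 0.001, 0.262]
wrist_force: [0.0, -0.2, 0.5]
width: 0.0034
finger_force: 0.0
```

```bash
cat > look.py <<'E'
import sys
from h import *
from bench import robot
tag=sys.argv[1]; ims=[]
for n,box in(("top",(285,190,395,270)),("side",(245,180,335,285))):
    s=robot.snapshot(n); np.savez(n+tag+".npz",**s); P=pts(s); x0,y0,x1,y1=box
    b=np.zeros(P.shape[:2],bool); b[y0:y1,x0:x1]=1
    k=b&(P[...,2]>.16)&(P[...,2]<.18)&(np.hypot(P[...,0]-C[0],P[...,1]-C[1])<.04)
    print(n,"knob",k.sum(),P[k].mean(0).round(4),cv2.minAreaRect((P[k][:,:2]*1000).astype(np.float32)))
    m=mask(s,(0,130,60),(6,255,255),box)>0
    m&=(P[...,2]>.08)&(P[...,2]<.16)
    if m.sum(): print("red",m.sum(),np.median(P[m],0).round(4),"clamp xy",((np.median(P[m],0)[:2]-C)@np.array([[np.cos(YAW),-np.sin(YAW)],[np.sin(YAW),np.cos(YAW)]])).round(4))
    ims.append(cv2.resize(s["image"][y0:y1,x0:x1,::-1],(400,290 if n=="top" else 466),interpolation=cv2.INTER_CUBIC))
o=np.zeros((470,800,3),np.uint8);o[:290,:400]=ims[0];o[:466,400:]=ims[1];cv2.imwrite(f"pics/crops{tag}.png",o)
E
python3 look.py 1; python3 st.py; python3 -c "
from h import *
to([*clampxy(-.004,-.075),.206],YAW)"
```

```text
top knob 173 [ 0.4743 -0.1213  0.171 ] ((474.9722900390625, -121.56925201416016), (40.21385192871094, 39.529136657714844), 43.693058013916016)
red 40 [ 0.5249 -0.1814  0.1361] clamp xy [ 0.0358 -0.0699]
side knob 168 [ 0.4736 -0.1262  0.1695] ((472.7027893066406, -123.565185546875), (41.68053436279297, 42.208702087402344), 41.93711471557617)
red 40 [ 0.5261 -0.1903  0.133 ] clamp xy [ 0.0347 -0.0788]
wound 1.5691 deg 89.9 pos [ 0.4149 -0.2928  0.2058] F [-0.3   0.84  0.33] T [ 0.015  0.021 -0.003] w 0.0006 t 8.45 jt6 0.0
shift [ 0.0955 -0.0739 -0.0001] turn units 0.011
```

View pics/crops1.png

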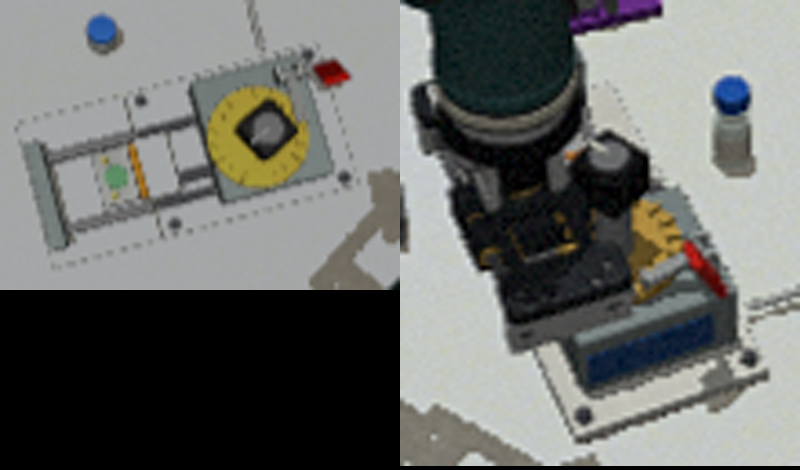

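After release the knob settled back to about 61.5° (brake equilibrium) from 70°. The red handle is still in, at about clamp (35, -74). Next I'll push the handle towards +x with the closed fingers.

>>> {"fn": "carry_out", "kwargs": {"steps": [[[0.03, -0.025, 0], 0, 1], [[0.06, -0.05, 0], 0, 1], [[0.0955, -0.074, 0], 0, 1], [[0.0955, -0.074, 0], 0, 1], [[0.0955, -0.074, 0.03], 0, 1], [[0.0955, -0.074, 0.06], 0, 1], [[0.0955, -0.074, 0.087], 0, 1], [[0.0955, -0.074, 0.087], 0, 1], [[0.0955, -0.074, 0.087], 0, 1]]}}

```text
time: 9.57
tool_pos: [0.4881, -0.1982, 0.1207]
ee_rot: [3.14, -0.001, 0.262]
wrist_force: [-0.1, -0.8, -0.5]
width: 0.0003
finger_force: 0.0
```

>>> {"fn": "carry_out", "kwargs": {"steps": [[[0.004, 0, 0], 0, 1], [[0.008, 0, 0], 0, 1], [[0.012, 0, 0], 0, 1], [[0.016, 0, 0], 0, 1], [[0.02, 0, 0], 0, 1]]}}

```text
time: 10.2
tool_pos: [0.5073, -0.1925, 0.1194]
ee_rot: [3.142, 0.0, 0.262]
wrist_force: [-0.8, -0.3, 0.3]
width: 0.0005
finger_force: 0.1
```

>>> {"fn": "carry_out", "kwargs": {"steps": [[[0.004, 0, 0], 0, 1], [[0.008, 0, 0], 0, 1], [[0.012, 0, 0], 0, 1]]}}

```text
time: 10.58
tool_pos: [0.5189, -0.1894, 0.1194]
ee_rot: [3.142, 0.0, 0.262]
wrist_force: [-0.1, 0.6, 0.1]
width: 0.0003
finger_force: 0.1
```

```bash
python3 st.py; python3 look.py 2
```

```text
wound 1.5709 deg 90.01 pos [ 0.5189 -0.1894  0.1194] F [-0.07  0.63  0.06] T [-0.038 -0.027  0.05 ] w 0.0003 t 10.575 jt6 -0.03
top knob 54 [ 0.475  -0.1086  0.1707] ((475.425048828125, -111.22615051269531), (21.42278289794922, 25.405166625976562), 45.486534118652344)
side knob 145 [ 0.4704 -0.1267  0.1694] ((473.96624755859375, -122.65776824951172), (45.32288360595703, 39.6623649597168), 48.3599967956543)
red 9 [ 0.5379 -0.1914  0.1093] clamp xy [ 0.0458 -0.083 ]
```

>>> {"fn": "carry_out", "kwargs": {"steps": [[[0.004, 0, 0], 0, 1], [[0.008, 0, 0], 0, 1], [[0.011, 0, 0], 0, 1], [[0.011, 0, 0], 0, 1]]}}

```text
time: 11.18
tool_pos: [0.5295, -0.1866, 0.1194]
ee_rot: [-3.142, 0.0, 0.262]
wrist_force: [0.7, 0.5, -0.4]
width: 0.0006
finger_force: 0.0
```

```bash
python3 st.py; python3 look.py 3
```

```text
wound 1.5707 deg 89.99 pos [ 0.5295 -0.1866  0.1194] F [ 0.73  0.52 -0.39] T [ 0.005 -0.016 -0.043] w 0.0006 t 11.175 jt6 0.008
top knob 47 [ 0.4762 -0.1153  0.1702] ((473.0766906738281, -120.71846008300781), (47.692684173583984, 28.441883087158203), 65.82190704345703)
side knob 171 [ 0.4731 -0.1268  0.1695] ((473.3507995605469, -123.89833068847656), (43.02367401123047, 39.85400390625), 41.26409149169922)
red 17 [ 0.5433 -0.1886  0.1127] clamp xy [ 0.0517 -0.0816]
```

View pics/crops3.png

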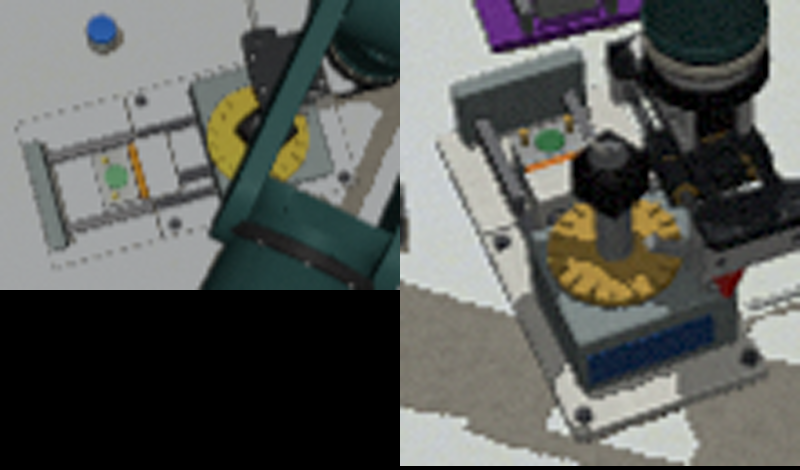

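The handle's lower part shows beyond the fingers and the tongue is up beside the wheel. I'll retract to check.

>>> {"fn": "carry_out", "kwargs": {"steps": [[[-0.01, 0, 0], 0, 1], [[-0.02, 0, -0.03], 0, 1], [[-0.02, 0, -0.087], 0, 1], [[-0.05, 0.025, -0.087], 0, 1], [[-0.09, 0.05, -0.087], 0, 1], [[-0.14, 0.075, -0.087], 0, 1], [[-0.14, 0.075, -0.087], 0, 1], [[-0.14, 0.075, -0.087], 0, 1]]}}

```text
time: 12.28
tool_pos: [0.4133, -0.2952, 0.2066]
ee_rot: [3.142, -0.001, 0.261]
wrist_force: [-0.5, 0.4, 0.2]
width: 0.0005
finger_force: 0.0
```

```bash
python3 look.py 4;python3 -c "
from h import *
to([*C,.206],YAW+np.radians(90-61.5))
to([*C,.206],YAW+np.radians(-61.5))"
```

```text
top knob 173 [ 0.4743 -0.1214  0.1708] ((474.9807434082031, -121.4920654296875), (40.30884552001953, 39.72665786743164), 44.11748123168945)
red 61 [ 0.547  -0.1777  0.1244] clamp xy [ 0.0581 -0.0721]
side knob 173 [ 0.4737 -0.1265  0.1693] ((474.73126220703125, -123.39080810546875), (44.50404357910156, 40.23951721191406), 42.03681564331055)
red 78 [ 0.5467 -0.1805  0.1238] clamp xy [ 0.0571 -0.0747]
shift [ 0.1008 -0.1504  0.0005] turn units -2.842
shift [ 0.1008 -0.1504  0.0005] turn units 6.158
```

View pics/crops4.png

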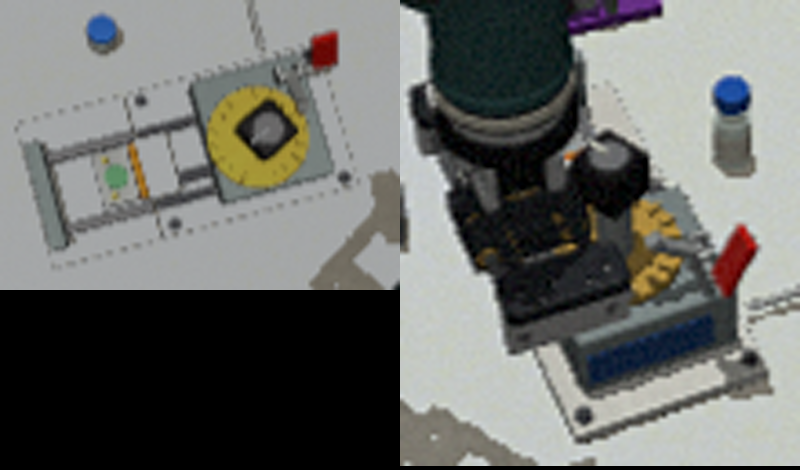

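The pawl is out and stays there, with the handle centre at clamp x of about +57 mm and the knob still at about 61°. I'll regrip at that angle.

>>> {"fn": "carry_out", "kwargs": {"steps": [[[0.025, -0.0375, 0], -0.7, -0.28], [[0.05, -0.075, 0], -1.4, -0.28], [[0.075, -0.1125, 0], -2.1, -0.28], [[0.101, -0.1505, 0], -2.84, -0.28], [[0.101, -0.1505, 0], -2.84, -0.28], [[0.101, -0.1505, 0], -2.84, -0.28], [[0.101, -0.1505, 0], -2.84, -0.28]]}}

```text
time: 13.25
tool_pos: [0.4719, -0.1245, 0.2064]
ee_rot: [3.142, 0.0, 0.756]
wrist_force: [-0.2, -0.7, 0.5]
width: 0.0597
finger_force: 0.0
```

```bash
python3 st.py;python3 -c "
from h import *
to([*C,.137],YAW+np.radians(90-61.5))"
```

```text
wound 1.0766 deg 61.68 pos [ 0.4719 -0.1245  0.2064] F [-0.17 -0.71  0.48] T [-0.049 -0.034 -0.002] w 0.0597 t 13.25 jt6 0.001
shift [ 0.0012 -0.0009  0.0694] turn units -0.017
```

>>> {"fn": "carry_out", "kwargs": {"steps": [[[0.001, -0.001, 0.025], 0, -0.28], [[0.001, -0.001, 0.05], 0, -0.28], [[0.001, -0.001, 0.069], 0, -0.28], [[0.001, -0.001, 0.069], 0, -0.28], [[0.001, -0.001, 0.069], 0, 1], [[0.001, -0.001, 0.069], 0, 1], [[0.001, -0.001, 0.069], 0, 1], [[0.001, -0.001, 0.069], 0, 1]]}}

```text
time: 14.25
tool_pos: [0.4725, -0.1227, 0.1387]
ee_rot: [3.14, -0.0, 0.758]
wrist_force: [0.1, -0.5, 4.9]
width: 0.0398
finger_force: 29.9
```

```bash
python3 st.py
```

```text
wound 1.075 deg 61.6 pos [ 0.4725 -0.1227  0.1387] F [ 0.11 -0.48  4.85] T [0.023 0.205 0.096] w 0.0398 t 14.25 jt6 0.098
```

>>> {"fn": "carry_out", "kwargs": {"steps": [[[0, 0, 0], -0.4, 1], [[0, 0, 0], -0.8, 1], [[0, 0, 0], -1.2, 1], [[0, 0, 0], -1.6, 1], [[0, 0, 0], -2.0, 1], [[0, 0, 0], -2.0, 1], [[0, 0, 0], -2.0, 1]]}}

```text
time: 15.12
tool_pos: [0.4726, -0.1228, 0.1387]
ee_rot: [3.139, 0.0, 1.106]
wrist_force: [-0.9, -0.4, 5.6]
width: 0.0396
finger_force: 29.8
```

```bash
python3 st.py
```

```text
wound 0.7271 deg 41.66 pos [ 0.4726 -0.1228  0.1387] F [-0.89 -0.36  5.58] T [-0.043  0.195  0.161] w 0.0396 t 15.125 jt6 0.173
```

>>> {"fn": "carry_out", "kwargs": {"steps": [[[0, 0, 0], 0, -0.28], [[0, 0, 0], 0, -0.28], [[0, 0, 0], 0, -0.28], [[0, 0, 0], 0, -0.28], [[0, 0, -0.03], 0, -0.28], [[0, 0, -0.068], 0, -0.28], [[0, 0, -0.068], 0, -0.28], [[0, 0, -0.068], 0, -0.28]]}}

```text
time: 16.12
tool_pos: [0.4718, -0.1223, 0.2046]
ee_rot: [-3.141, 0.0, 1.107]
wrist_force: [-0.1, -0.3, -1.1]
width: 0.0598
finger_force: 0.0
```

```bash
python3 st.py; python3 -c "
from h import *
to([*clampxy(.096,-.075),.206],YAW)"
```

```text
wound 0.7262 deg 41.61 pos [ 0.4718 -0.1223  0.2046] F [-0.08 -0.34 -1.12] T [-0.01  -0.056  0.034] w 0.0598 t 16.125 jt6 0.001
shift [ 0.0072  0.1223 -0.0015] turn units 4.84
```

>>> {"fn": "carry_out", "kwargs": {"steps": [[[0.002, 0.03, 0], 1.0, 1], [[0.004, 0.06, 0], 2.0, 1], [[0.006, 0.09, 0], 3.0, 1], [[0.007, 0.122, 0], 4.0, 1], [[0.007, 0.122, 0], 4.84, 1], [[0.007, 0.122, 0], 4.84, 1], [[0.007, 0.122, 0], 4.84, 1]]}}

```text
time: 17.0
tool_pos: [0.5837, -0.1705, 0.2044]
ee_rot: [-3.14, 0.002, 0.264]
wrist_force: [0.5, -0.1, -0.0]
width: 0.0008
finger_force: 0.0
```

```bash
python3 look.py 5; python3 -c "
from h import *
to([*clampxy(.096,-.075),.119],YAW)"
```

```text
top knob 0 [nan nan nan] ((0.0, 0.0), (0.0, 0.0), 0.0)
red 63 [ 0.5475 -0.1769  0.1258] clamp xy [ 0.0588 -0.0715]
side knob 162 [ 0.4738 -0.1267  0.1697] ((474.6255187988281, -124.47186279296875), (42.902503967285156, 38.93607711791992), 61.96293258666992)
red 74 [ 0.5468 -0.1814  0.1228] clamp xy [ 0.0569 -0.0756]
shift [0.0004 0.0003 0.0862] turn units 0.009look.py:9: RuntimeWarning: Mean of empty slice.
  print(n,"knob",k.sum(),P[k].mean(0).round(4),cv2.minAreaRect((P[k][:,:2]*1000).astype(np.float32)))
  ret = um.true_divide(
```

The knob went back by 20.0° in the side view (41.9° → 62.0°) and stayed there. Now I'll flip the pawl in.

>>> {"fn": "carry_out", "kwargs": {"steps": [[[0, 0, 0.03], 0, 1], [[0, 0, 0.06], 0, 1], [[0, 0, 0.086], 0, 1], [[0, 0, 0.086], 0, 1], [[-0.008, 0, 0.086], 0, 1], [[-0.016, 0, 0.086], 0, 1], [[-0.022, 0, 0.086], 0, 1], [[-0.028, 0, 0.086], 0, 1], [[-0.033, 0, 0.086], 0, 1], [[-0.038, 0, 0.086], 0, 1]]}}

```text
time: 18.35
tool_pos: [0.5472, -0.1807, 0.1195]
ee_rot: [3.142, 0.0, 0.262]
wrist_force: [-0.3, -0.4, -0.4]
width: 0.0
finger_force: 0.0
```

>>> {"fn": "carry_out", "kwargs": {"steps": [[[-0.004, 0, 0], 0, 1], [[-0.008, 0, 0], 0, 1], [[-0.009, 0, 0], 0, 1], [[-0.009, 0, 0], 0, 1]]}}

```text
time: 18.85
tool_pos: [0.5396, -0.1828, 0.1197]
ee_rot: [3.141, -0.002, 0.262]
wrist_force: [3.3, 1.3, -0.5]
width: 0.0005
finger_force: 1.1
```

>>> {"fn": "carry_out", "kwargs": {"steps": [[[0.02, 0, 0], 0, 1], [[0.03, 0, -0.03], 0, 1], [[0.03, 0, -0.06], 0, 1], [[0.03, 0, -0.086], 0, 1], [[0.0, 0.03, -0.086], 0, 1], [[-0.04, 0.06, -0.086], 0, 1], [[-0.09, 0.08, -0.086], 0, 1], [[-0.14, 0.08, -0.086], 0, 1], [[-0.16, 0.08, -0.086], 0, 1], [[-0.16, 0.08, -0.086], 0, 1]]}}

```text
time: 20.1
tool_pos: [0.4046, -0.3019, 0.2058]
ee_rot: [3.141, -0.0, 0.26]
wrist_force: [0.2, -0.4, 0.2]
width: 0.0003
finger_force: 0.0
```

```bash
python3 st.py; python3 look.py 6
```

```text
wound 1.5726 deg 90.1 pos [ 0.4046 -0.3019  0.2058] F [ 0.17 -0.37  0.25] T [-0.033 -0.033 -0.025] w 0.0003 t 20.1 jt6 -0.068
top knob 175 [ 0.4746 -0.1212  0.1708] ((475.0812072753906, -121.66326904296875), (39.33009719848633, 39.85700988769531), 63.388797760009766)
red 39 [ 0.5249 -0.1816  0.133 ] clamp xy [ 0.0358 -0.0701]
side knob 167 [ 0.4733 -0.1273  0.1695] ((474.2561340332031, -123.98995971679688), (39.71404266357422, 39.68883514404297), 62.554866790771484)
red 40 [ 0.5262 -0.1905  0.1316] clamp xy [ 0.0347 -0.0791]
```

View pics/crops6.png

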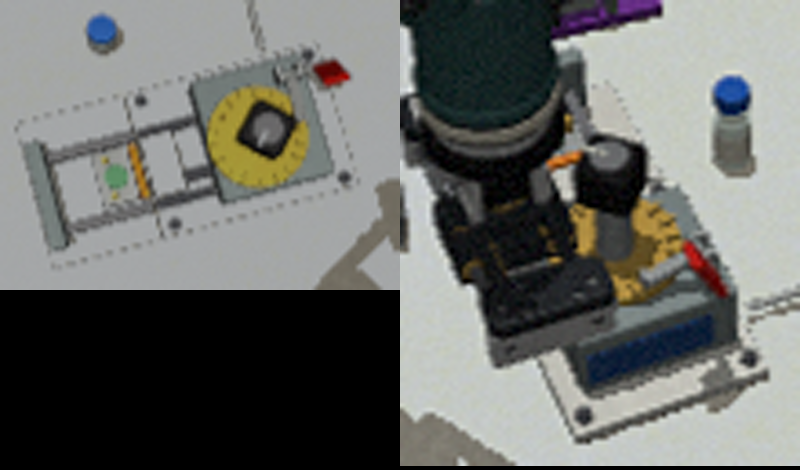

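The pawl is back in with its handle at the starting position. The knob is one click back, the pad is on the cell, and nothing else has been touched. I'm handing it in.

```bash
python3 -c "
from bench import robot
print(robot.close_job())"
```

```text
the job is handed in; nothing more can be done
None
```

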